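# Load the window-display turntable and crank the jar round to the pointer

### The arm

A 7-joint arm with a two-finger parallel gripper is mounted at the origin on a cart in front of the work surface, level with it; the furniture and walls round the work are solid. World frame = base frame: x ahead of the robot, y to its left, z up, the work surface at z = 0. Lengths are in m, angles in rad, forces in N, time in s.
With the tool pointing down it reaches from about 0.4 to 0.85 m from the base axis. Payload 10.4 kg.
Tool frame: the origin (TCP) lies where the fingers leave the gripper's body, on its centre line; the fingertips stand 70 mm ahead of it and the grasp point (between the pads) lies 51 mm ahead of it (env.grip_point_offset is the distance from the TCP to the grasp point, in m); z points along the fingers, y is the direction in which the jaws open and shut (so a half turn about z gives the same grasp; the last joint's range is limited). The gripper opens to 87 mm and grips with 3 to 60 N. Pads are 19 mm wide; open, the fingers measure 117 mm over their backs; the gripper's body (75 mm by 190 mm) begins 51 mm behind the grasp point.
Start: joints at [-1.348, 0.332, -0.065, 1.46, 0.022, 1.35, -0.088], TCP at [0.152, 0.606, 0.292] pointing down, gripper open.
Joint ranges: [-2.6, 2.6], [-0.5, 2.12], [-1.47, 1.34], [0.16, 2.42], [-1.27, 4.41], [0.06, 2.06], [-2.6, 2.6]. Speed limits (rad/s): [2.22, 2.22, 2.79, 2.79, 3.14, 3.14, 3.14].

### API

Orientations are given as a 3x3 rotation matrix whose columns are the frame's x, y, z axes.
In Python, from workcell import env gives the robot as it stands.
- The arm moves only by the tool step_arm, never from a script. Its arguments are lists of equal length, an entry for each row: "grip": the finger opening in mm, from 0 to 87; "slide": the shift along the tool's x, y, z in mm, a list of three; "roll": the turn about the tool's z in rad. In form: {"grip": [grip, ...], "slide": [[x, y, z], ...], "roll": [roll, ...]}. A call has 1 to 5 rows; each row is the pose to reach, as a shift and turn from the pose measured when the call began, along the tool's axes at that moment; what a row does not reach only later rows make up. A row lasts 1/12 s, in which the tool goes at most 41.7 mm and 7.16 degrees, less where a joint would pass 70% of its speed; a pose out of reach is approached as far as the arm can. A call with a gripper value outside its range is refused whole. The fingers move at their own pace and stop on an object; "newtons" is the grip in N (left out, the last holds). Time passes only in rows, so rows that repeat a pose let the fingers close. It gives the time, the measured TCP pose, the force and the opening at its end, in the units of the state.
- env.get_state(): the state, without advancing time (a new reading comes with each control period).
- env.grab_frame(name): name is "side" or "top"; returns (picture, depth): 480x640x3 uint8, blue, green, red; 480x640 float32, m along the optical axis (not along the pixel's ray), 0 where there is no reading.
- env.camera_params(name): a dict with "K" (3x3 intrinsics, pixels), "xyz" and "orientation" of the camera in the world. Camera axes: x right, y down, z forward; pixel columns grow to the right and rows downward; lengths in m; the calibration is good to about 2 mm. A picture is of the moment at which its call begins. camera_params takes no time and is no camera call.
- env.close_job(): hands the job in, once; it reports no verdict.
The state is a dict: "time": time; "joints": joint angles; "joint_velocities": joint speeds; "tau": joint torques, N m; "eef_pos": TCP position; "tcp_rot": TCP orientation; "contact_force": force on the tool from outside, world axes, zero at the start; "moment": the same for the moment, N m; "finger_gap": opening from 0.0 (shut) to 1.0 (fully open).
Only numpy, scipy, OpenCV 4.12 (cv2) and the standard library are available. Lean on these libraries where they do the work, as an engineer would, in place of code of your own. Each camera call takes 0.05 s, during which the arm holds its last target.

### The job

Stand the jar with the green lid upright on the empty blue pad of the display turntable. Then take hold of the red sleeve on the crank handle and, keeping hold of it, crank until the jar stands right at the brass pointer; let go of the sleeve there. Turn the turntable only by that sleeve, and leave the candles, bell and stapler undisturbed.

Things in the scene. Friction and masses are not known exactly. Their poses are not given: they have to be found in the camera images.
- display_base: Fixed white base of the hand-cranked display turntable. Origin on the counter under the turntable's axis; z up. +x points from the axis to the brass pointer (a brass post with a flat arrowhead on top aimed at the axis, 100 to 136 mm from the axis, 58 mm high); -x points to the crank, whose vertical axis stands 170 mm from the turntable's axis. Base 16 mm high, disc of 112 mm radius with a 105 mm wide arm out to 253 mm on the crank side.
- jar_mid (a point): Centre (half-way up, 53 mm above its foot) of a loose glass jar with a green screw lid, 46 mm across, 106 mm tall, about 0.11 kg (0.08 to 0.15), standing on the counter; z axis is up along the jar.
- jar_foot (a point): Centre of the underside of the same jar. Fixed things of the room near it: a flat upright counter sign, 230 mm tall, to the left of the turntable (about x 0.57 to 0.63, y -0.15 to 0.04), and a 430 mm tall glass drinks dispenser in a wooden tray left of that (about x 0.46 to 0.70, y 0.11 to 0.34): go round or over them.
- empty_pad (a point): Centre of the empty blue felt pad, flat, 59 mm across, on top of the turntable, 36 mm above the counter and 60 mm from the turntable's axis; turns with the turntable. The other two blue pads each carry a candle.
- pointer_spot (a point): Fixed point of the base, 60 mm from the turntable's axis towards the brass pointer, level with the turntable's top: where the centre of the jar's pad is to come.
- turntable (a joint): Angle of the turntable in rad, 0 at the start, growing counter-clockwise seen from above. At 0 the empty pad lies 135 degrees clockwise of the brass pointer seen from above; at 2.356 (135 degrees) that pad is right at the pointer. No end stops. Geared to the crank: a third of the crank's angle, same direction, so 1.125 crank turns (405 degrees) counter-clockwise bring the pad to the pointer.
- turntable_top (a point): Centre of the top face of the round wooden turntable, 196 mm across, top 36 mm above the counter; its x axis turns with it.
- crank (a joint): Angle of the crank in rad, 0 at the start, growing counter-clockwise seen from above; three times the turntable's angle. Vertical axis, no end stops, stays where it is left; about 2 to 3 N at the sleeve turn it slowly.
- crank_axis (a point): Point on the crank's fixed vertical axis, 140 mm above the counter, level with the middle of the sleeve.
- sleeve_grip (a point): Centre of the red upright grip sleeve of the crank, 28 mm in diameter, from 95 to 175 mm above the counter, capped by a steel washer to 181 mm, 50 mm from the crank's axis. The sleeve spins freely on its pin, so a gripper that holds it need not turn as the crank goes round. The dark steel crank arm lies below it, 82 to 92 mm above the counter. Its own yaw means nothing.
- candle_1: Loose tealight in a metal cup, 38 mm across, 15 mm tall, on a turntable pad; origin at the centre of its underside. Rides along with the turntable.
- candle_2: Like candle_1, 17 mm tall, on the third pad.
- bell: Loose chrome counter bell, 84 mm across, 58 mm tall, on the counter; origin at the centre of its underside. Bystander.
- stapler: Loose teal and black desk stapler, 36 x 135 x 42 mm, on the counter; origin at the centre of its underside. Bystander.
Not all that is in view belongs to the job. What is shaped like the candle_1 but orange is not meant.

How it is judged:
On the way, in this order (a step that is already met when the one before it is completed fails the run):
1. the jar stands upright on the empty pad (within 18 mm of its centre), let go, before the turntable has been turned (horizontal distance between jar_foot and empty_pad below 0.018 m and angle between jar_mid's own z axis and vertical below 0.15 rad and contact force between the fingers and jar below 0.1 N and z of jar_foot in the frame of turntable_top between -0.006 and 0.006 m and value of joint turntable between -0.25 and 0.25 rad), for 0.2 s.
2. the turntable has been cranked at least 1.1 rad, with its sleeve held between the fingers ((value of joint turntable above 1.1 rad or value of joint turntable below -1.1 rad) and contact force between the fingers and sleeve above 0.2 N and horizontal distance between the grasp point and sleeve_grip below 0.025 m), for 0.1 s.
3. the jar's pad has come to the pointer (its centre within 10 mm of pointer_spot) with the sleeve still held between the fingers (horizontal distance between empty_pad and pointer_spot below 0.01 m and contact force between the fingers and sleeve above 0.2 N and horizontal distance between the grasp point and sleeve_grip below 0.025 m), for 0.1 s.
At the end, for the whole second after the job is handed in: The jar stands upright on its pad (within 18 mm of the pad's centre), the pad is at the brass pointer (pad centre within 10 mm of pointer_spot), both candles still stand on the turntable, crank and jar at rest (horizontal distance between empty_pad and pointer_spot below 0.01 m and horizontal distance between jar_foot and empty_pad below 0.018 m and angle between jar_mid's own z axis and vertical below 0.15 rad and horizontal distance between each of jar_foot, candle_1, candle_2 and turntable_top below 0.085 m and z of jar_foot in the frame of turntable_top between -0.006 and 0.006 m and z of candle_1 in the frame of turntable_top between -0.006 and 0.009 m and z of candle_2 in the frame of turntable_top between -0.006 and 0.009 m and linear speed of jar below 0.02 m/s and velocity of joint crank between -0.1 and 0.1 rad/s); the robot touches nothing.
It fails at once if the crank spins (over 0.8 rad/s) while its sleeve is not between the fingers ((velocity of joint crank above 0.8 rad/s or velocity of joint crank below -0.8 rad/s) and horizontal distance between the grasp point and sleeve_grip above 0.03 m).
It fails at once if the robot pushes the turntable itself (contact force between the arm and turntable above 3 N).
It fails at once if the fingers push the turntable itself (contact force between the fingers and turntable above 3 N).
It fails at once if a candle is touched hard (contact force between the fingers and candle_1 above 2 N or contact force between the fingers and candle_2 above 2 N).
It fails at once if the bell or the stapler is moved more than 30 mm (distance of any of bell, stapler from where it was at the start of the episode above 0.03 m).
It also fails if it takes over 72 s, if anything falls off the work surface, if the arm or the gripper's body presses on something with over 40 N, if the wrist force passes 120 N, or if a joint passes its speed limit or range.

## Working session

There is one attempt and no reset: what is moved stays moved. The work goes in short steps, Python scripts to look and compute and a tool call to move; the robot and the scene stay as the last step left them, time stands still between calls to the robot, and variables do not carry over. Pictures are saved under pics/ and viewed, and the job is handed in when it is done.

Besides the shell and the picture viewer there is one more tool, called after ">>>" as a command line: name --pt "numbers of a row" for each row, then --argument value for the rest. step_arm: Moves the arm, as the interface text tells. Its arguments: {"type":"object","properties":{"grip":{"type":"array"},"slide":{"type":"array"},"roll":{"type":"array"},"newtons":{"type":"number"}},"required":["grip","slide","roll"]}

```bash
ls; mkdir -p pics; python3 - <<'E'
from workcell import env
import cv2,numpy as np
np.set_printoptions(precision=4,suppress=True)
s=env.get_state();print(s)
for n in("side","top"):
    p,d=env.grab_frame(n);cv2.imwrite(f"pics/{n}0.png",p);np.save(f"pics/{n}0.npy",d);print(env.camera_params(n))
E
```

```text
pics
{'time': 0.0, 'joints': array([-1.3476,  0.3329, -0.0647,  1.461 ,  0.0216,  1.3499, -0.0885]), 'joint_velocities': array([ 0.0001, -0.0005,  0.0001,  0.001 ,  0.0019,  0.0012, -0.0011]), 'tau': array([ -0.0007, -62.3279,   0.0242, -38.9881,  -0.0614,   0.0402,
         0.0001]), 'eef_pos': array([0.152 , 0.6059, 0.2914]), 'tcp_rot': array([[-0.9699,  0.2433, -0.0003],
       [ 0.2433,  0.9699, -0.0014],
       [-0.0001, -0.0015, -1.    ]]), 'contact_force': array([ 0.159 ,  0.4512, -0.2011]), 'moment': array([-0.0529,  0.003 ,  0.0446]), 'finger_gap': 1.0007184799075444}
{'K': array([[479.3899,   0.    , 317.9285],
       [  0.    , 479.3899, 239.2104],
       [  0.    ,   0.    ,   1.    ]]), 'xyz': array([-0.0273, -0.3852,  1.1367]), 'orientation': array([[ 0.5926, -0.6687,  0.4491],
       [-0.8055, -0.4904,  0.3326],
       [-0.0021, -0.5588, -0.8293]])}
{'K': array([[467.7276,   0.    , 324.3706],
       [  0.    , 467.7276, 243.5776],
       [  0.    ,   0.    ,   1.    ]]), 'xyz': array([0.4772, 0.0472, 1.2296]), 'orientation': array([[ 0.0083, -0.9974,  0.0721],
       [-1.    , -0.0081,  0.0037],
       [-0.0031, -0.0721, -0.9974]])}
```

View pics/side0.png

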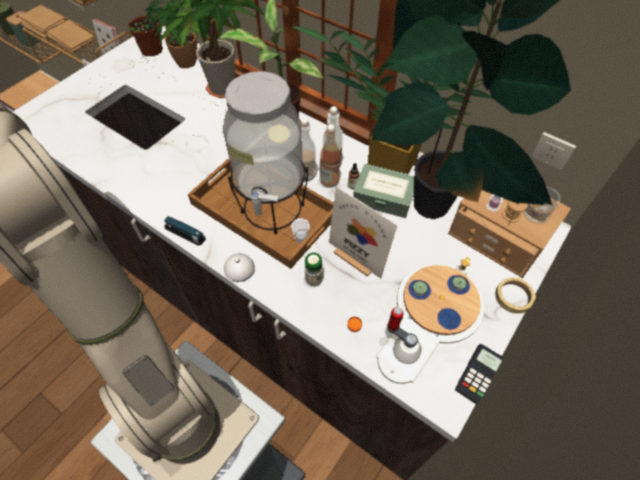

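View pics/top0.png

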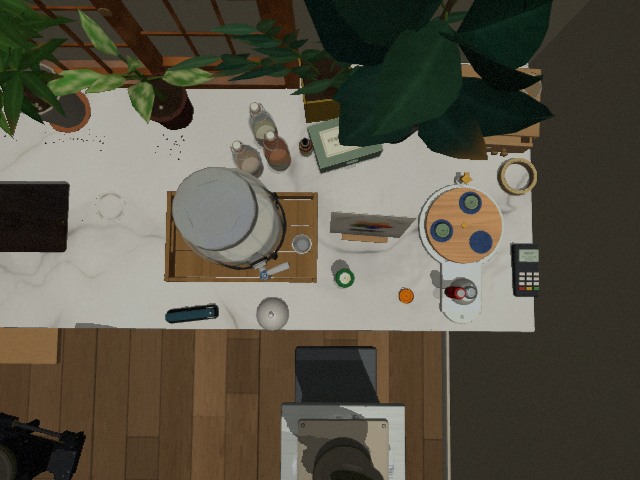

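The only green-lidded jar is at top (344,278) and side (314,268). The orange tealight at top (406,296) is the decoy. The turntable disc is at top (463,224), the empty pad at (480,242), the pointer at (464,179), and the red sleeve at about (457,293). Next I'll enlarge and measure these.

```bash
cat > h.py <<'E'
from workcell import env
import cv2,numpy as np
np.set_printoptions(precision=4,suppress=True)
C={n:env.camera_params(n) for n in("side","top")}
def ray(n,u,v):
    c=C[n];d=c["orientation"]@np.linalg.inv(c["K"])@np.array([u,v,1.]);return c["xyz"],d
def plane(n,u,v,z):
    o,d=ray(n,u,v);return o+d*(z-o[2])/d[2]
def proj(n,P):
    c=C[n];q=c["K"]@(c["orientation"].T@(np.asarray(P)-c["xyz"]));return q[:2]/q[2]
def tri(u1,u2):
    o1,d1=ray("side",*u1);o2,d2=ray("top",*u2)
    t=np.linalg.lstsq(np.c_[d1,-d2],o2-o1,rcond=None)[0];a=o1+d1*t[0];b=o2+d2*t[1];return (a+b)/2,np.linalg.norm(a-b)
def blobs(img,lo,hi,roi,amin=15):
    h=cv2.cvtColor(img,cv2.COLOR_BGR2HSV);m=cv2.inRange(h,lo,hi);k=np.zeros_like(m);x0,y0,x1,y1=roi;k[y0:y1,x0:x1]=m[y0:y1,x0:x1]
    cs,_=cv2.findContours(k,cv2.RETR_EXTERNAL,cv2.CHAIN_APPROX_NONE);out=[]
    for c in cs:
        if cv2.contourArea(c)>=amin:
            M=cv2.moments(c);out.append((M['m10']/M['m00'],M['m01']/M['m00'],cv2.contourArea(c),cv2.boundingRect(c)))
    return out
E
python3 - <<'E'
from h import *
S=cv2.imread("pics/side0.png");T=cv2.imread("pics/top0.png")
a=cv2.resize(T[150:340,310:550],None,fx=2.5,fy=2.5,interpolation=cv2.INTER_CUBIC)
b=cv2.resize(S[230:400,290:510],None,fx=2.7,fy=2.7,interpolation=cv2.INTER_CUBIC)
cv2.imwrite("pics/t0c.png",a);cv2.imwrite("pics/s0c.png",b)
for n,I,R in(("top",T,(310,150,550,340)),("side",S,(290,230,510,400))):
    for nm,lo,hi in(("blue",(100,110,30),(125,255,200)),("green",(55,80,20),(85,255,255)),("red",(170,120,60),(180,255,255)),("red2",(0,150,60),(4,255,255)),("wood",(8,60,100),(25,180,255))):
        for q in blobs(I,lo,hi,R): print(n,nm,[round(x,1) for x in q[:3]],q[3])
E
```

```text
top blue [480.1, 241.8, 337.5] (470, 231, 22, 22)
top blue [441.0, 230.4, 335.5] (431, 220, 21, 22)
top blue [467.0, 204.3, 104.5] (459, 192, 22, 22)
top green [344.3, 277.7, 242.5] (335, 269, 19, 18)
top red2 [457.1, 292.6, 20.5] (454, 287, 11, 12)
top wood [373.0, 335.0, 239.5] (358, 331, 31, 9)
top wood [364.4, 238.1, 236.5] (342, 234, 46, 9)
top wood [313.3, 237.3, 506.5] (310, 192, 8, 91)
top wood [463.6, 225.0, 4380.5] (426, 188, 76, 75)
top wood [466.6, 178.1, 56.0] (462, 172, 10, 13)
top wood [518.6, 175.5, 980.0] (501, 158, 36, 36)
side blue [448.8, 318.4, 278.0] (439, 309, 21, 19)
side blue [418.3, 292.6, 38.0] (410, 282, 20, 16)
side blue [456.9, 287.3, 36.0] (449, 277, 20, 16)
side blue [361.3, 239.0, 31.5] (357, 234, 10, 10)
side green [479.4, 393.4, 16.5] (477, 391, 6, 6)
side green [313.2, 265.8, 80.5] (306, 253, 15, 18)
side red2 [394.6, 320.5, 121.5] (389, 310, 14, 20)
side red2 [369.9, 239.0, 43.0] (362, 233, 14, 12)
side wood [472.4, 388.5, 29.5] (469, 385, 8, 8)
side wood [354.2, 323.7, 167.0] (347, 316, 15, 16)
side wood [503.1, 294.3, 144.5] (496, 278, 14, 33)
side wood [441.7, 299.5, 4059.5] (404, 265, 77, 70)
side wood [465.1, 261.9, 55.0] (461, 257, 9, 13)
side wood [507.1, 250.3, 21.5] (504, 247, 6, 8)
side wood [352.6, 261.1, 265.5] (334, 247, 38, 29)
side wood [483.2, 241.1, 738.5] (449, 230, 61, 40)
side wood [371.8, 233.0, 47.5] (367, 230, 10, 10)
side wood [302.6, 241.4, 364.0] (290, 230, 35, 30)
```

View pics/t0c.png

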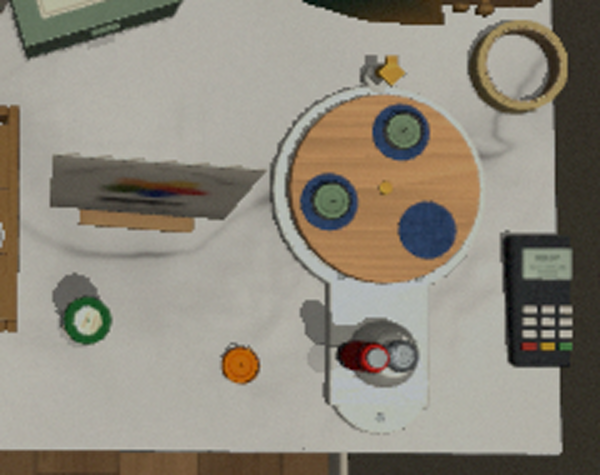

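View pics/s0c.png

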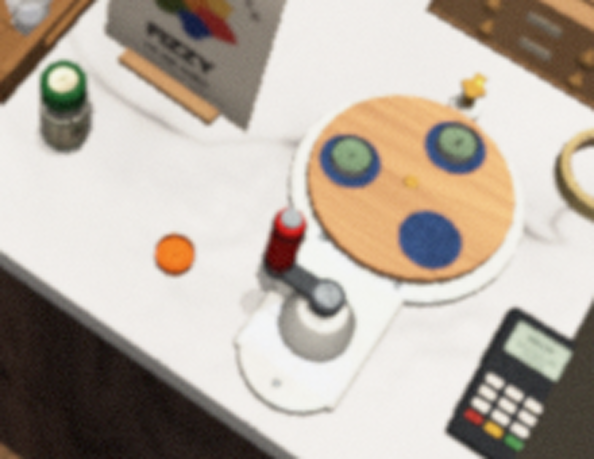

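```bash
python3 - <<'E'
from h import *
P=lambda *a:print(a[0],plane(*a[1:]))
P("disc top","top",463.8,224.9,.036);P("disc side","side",441.7+.3,299.3,.036)
P("pad top","top",480.1,241.8,.036);P("pad side","side",448.8,318.4,.036)
P("washer top","top",460.4,292.8,.181);P("washer side","side",290+291/2.7,230+217/2.7,.181)
P("ptr top","top",466,178.3,.058);P("ptr side","side",290+474/2.7,230+86/2.7,.058)
P("hub top","top",471.2,292,.10);P("hub side","side",290+328/2.7,230+295/2.7,.10)
P("lid top","top",344.3,277.7,.106);P("lid side","side",290+64/2.7,230+78/2.7,.106)
print(tri((290+291/2.7,230+217/2.7),(460.4,292.8)),tri((290+64/2.7,230+78/2.7),(344.5,278)))
print(tri((290+328/2.7,230+295/2.7),(471.2,292)))
P("orange","top",406,296,.015);P("bell","top",272,314,.05)
# blue decoys
P("c1","top",310+332/2.5,150+201/2.5,.052);P("c2","top",310+403/2.5,150+130/2.5,.052)
# sign depth
d=np.load("pics/top0.npy");print(d[225,370],d[237,364],d[293,460],d[278,344])
E
```

```text
disc top [ 0.6144 -0.3054  0.036 ]
disc side [ 0.6071 -0.3086  0.036 ]
pad top [ 0.5713 -0.3465  0.036 ]
pad side [ 0.57   -0.3474  0.036 ]
washer top [ 0.4455 -0.253   0.181 ]
washer side [ 0.4424 -0.2537  0.181 ]
ptr top [ 0.7307 -0.306   0.058 ]
ptr side [ 0.7285 -0.3079  0.058 ]
hub top [ 0.4452 -0.3021  0.1   ]
hub side [ 0.4385 -0.3052  0.1   ]
lid top [0.4769 0.0029 0.106 ]
lid side [0.4763 0.0012 0.106 ]
(array([ 0.445 , -0.2536,  0.1768]), np.float64(0.0013804807863378081)) (array([0.4765, 0.002 , 0.105 ]), np.float64(0.001041371176140449))
(array([ 0.4443, -0.305 ,  0.0884]), np.float64(0.001757702608226365))
orange [ 0.4311 -0.1601  0.015 ]
bell [0.3848 0.1811 0.05  ]
c1 [ 0.5982 -0.2475  0.052 ]
c2 [ 0.6712 -0.3202  0.052 ]
1.1072011 1.2214152 1.0433713 1.1214166
```

Both views agree within a few mm. The enlarged crops confirm the green-lidded jar, the empty pad (no candle), and the orange decoy.

- **Axis:** about (0.613,-0.305), with the base yaw close to 0.
- **Crank axis:** about (0.443,-0.304).
- **Sleeve:** (0.444,-0.2535).
- **Jar:** (0.4765,0.002).
- **Pad:** (0.571,-0.347).

Next is a converter from world positions to tool shifts.

```bash
cat > w.py <<'E'
# usage: w.py x y z [x y z ...]  grasp-point world targets -> tool slides mm
import sys
from h import *
s=env.get_state();R=s["tcp_rot"];p=s["eef_pos"];g=p+R[:,2]*env.grip_point_offset
print("t",round(s["time"],2),"grasp",g,"jaw",R[:,1],"gap",round(s["finger_gap"]*87,1),"F",s["contact_force"])
a=np.array(sys.argv[1:],float).reshape(-1,3)
for q in a: print(q,"->",np.round(R.T@(q-g)*1000,0))
E
python3 w.py .24 .40 .24 .33 .25 .24 .40 .12 .22 .4765 .002 .2
```

```text
t 0.1 grasp [0.152  0.6059 0.2405] jaw [ 0.2434  0.9699 -0.0013] gap 87.0 F [0.4479 0.1737 0.0597]
[0.24 0.4  0.24] -> [-135. -178.    1.]
[0.33 0.25 0.24] -> [-259. -302.    1.]
[0.4  0.12 0.22] -> [-359. -411.   21.]
[0.4765 0.002  0.2   ] -> [-462. -507.   41.]
```

>>> step_arm --grip '[87,87,87,87,87]' --pt "-25 -32 0" --pt "-50 -65 0" --pt "-75 -97 0" --pt "-100 -130 0" --pt "-125 -162 0" --roll '[-0.07,-0.14,-0.2,-0.27,-0.35]'

```text
time: 0.52
eef_pos: [0.2342, 0.4163, 0.2913]
tcp_rot: [[-0.994, -0.107, -0.001], [-0.107, 0.994, -0.002], [0.001, -0.002, -1.0]]
contact_force: [0.4, 0.1, 0.9]
finger_gap: 0.999
```

```bash
python3 w.py .33 .25 .24 .40 .12 .22 .4765 .002 .2
```

```text
t 0.52 grasp [0.2342 0.4162 0.2403] jaw [-0.1073  0.9942 -0.0017] gap 86.9 F [0.4095 0.0767 0.8841]
[0.33 0.25 0.24] -> [ -77. -176.    1.]
[0.4  0.12 0.22] -> [-133. -312.   21.]
[0.4765 0.002  0.2   ] -> [-196. -438.   41.]
```

>>> step_arm --grip '[87,87,87,87,87]' --pt "-16 -36 0" --pt "-32 -72 0" --pt "-48 -108 0" --pt "-64 -144 0" --pt "-78 -178 0" --roll '[0,0,0,0,0]'

```text
time: 0.93
eef_pos: [0.3316, 0.2454, 0.2914]
tcp_rot: [[-0.994, -0.107, -0.001], [-0.107, 0.994, -0.002], [0.001, -0.001, -1.0]]
contact_force: [-0.2, 0.4, -0.8]
finger_gap: 1.002
```

```bash
python3 w.py .40 .12 .22 .4765 .002 .2
```

```text
t 0.93 grasp [0.3315 0.2453 0.2404] jaw [-0.1067  0.9943 -0.0015] gap 87.2 F [-0.2417  0.4341 -0.7676]
[0.4  0.12 0.22] -> [ -55. -132.   21.]
[0.4765 0.002  0.2   ] -> [-118. -257.   41.]
```

>>> step_arm --grip '[87,87,87,87,87]' --pt "-16 -36 3" --pt "-32 -72 6" --pt "-49 -108 10" --pt "-65 -144 14" --pt "-82 -180 20" --roll '[0,0,0,0,0]'

```text
time: 1.35
eef_pos: [0.4327, 0.0732, 0.2717]
tcp_rot: [[-0.994, -0.107, -0.0], [-0.107, 0.994, -0.001], [0.0, -0.001, -1.0]]
contact_force: [0.7, 0.5, 0.1]
finger_gap: 1.0
```

```bash
python3 w.py .4765 .002 .2 .4765 .002 .075
```

```text
t 1.35 grasp [0.4327 0.0731 0.2207] jaw [-0.1066  0.9943 -0.001 ] gap 87.0 F [0.7485 0.5142 0.0924]
[0.4765 0.002  0.2   ] -> [-36. -75.  21.]
[0.4765 0.002  0.075 ] -> [-36. -75. 146.]
```

>>> step_arm --grip '[87,87,87,87,87]' --pt "-16 -34 5" --pt "-32 -67 10" --pt "-36 -75 20" --pt "-36 -75 45" --pt "-36 -75 60" --roll '[0,0,0,0,0]'

```text
time: 1.77
eef_pos: [0.4763, 0.0013, 0.2101]
tcp_rot: [[-0.995, -0.105, -0.001], [-0.105, 0.995, -0.002], [0.001, -0.001, -1.0]]
contact_force: [-1.7, 1.2, -0.9]
finger_gap: 1.001
```

```bash
python3 - <<'E'
from h import *
for n in("side","top"):
    p,d=env.grab_frame(n)
    u=proj(n,(.4765,.002,.1));x,y=int(u[0]),int(u[1])
    cv2.imwrite(f"pics/{n}1.png",cv2.resize(p[max(0,y-60):y+60,x-60:x+60],None,fx=4,fy=4))
E
python3 -c "
import cv2,numpy as np
cv2.imwrite('pics/b1.png',cv2.resize(np.hstack([cv2.imread('pics/side1.png'),cv2.imread('pics/top1.png')]),(800,400)))"
python3 w.py .4765 .002 .2 .4765 .002 .075
```

```text
t 1.87 grasp [0.4749 0.0019 0.1585] jaw [-0.1062  0.9943 -0.002 ] gap 86.8 F [-0.3354 -0.2422  0.1782]
[0.4765 0.002  0.2   ] -> [ -1.  -0. -42.]
[0.4765 0.002  0.075 ] -> [-2.  0. 83.]
```

View pics/b1.png

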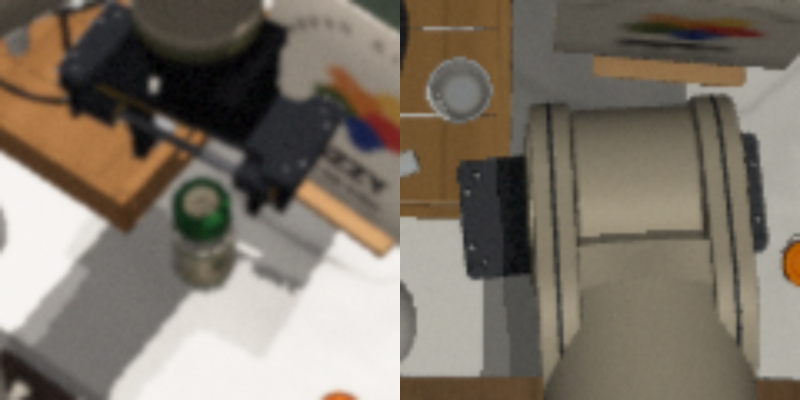

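The side crop shows the open gripper centred above the green-lidded jar (crop px 200,210). The top crop shows the gripper clear of the sign and tray. Descending now.

>>> step_arm --grip '[87,87,87,87,87]' --pt "-2 0 20" --pt "-2 0 40" --pt "-2 0 60" --pt "-2 0 78" --pt "-2 0 83" --roll '[0,0,0,0,0]'

```text
time: 2.28
eef_pos: [0.4758, 0.0023, 0.1251]
tcp_rot: [[-0.994, -0.107, -0.007], [-0.107, 0.994, -0.003], [0.007, -0.002, -1.0]]
contact_force: [-0.3, 0.2, 0.2]
finger_gap: 0.999
```

>>> step_arm --grip '[30,30,30,30,30]' --pt "0 0 0" --pt "0 0 0" --pt "0 0 0" --pt "0 0 0" --pt "0 0 0" --roll '[0,0,0,0,0]' --newtons 15

```text
time: 2.7
eef_pos: [0.4763, 0.0024, 0.126]
tcp_rot: [[-0.994, -0.107, -0.006], [-0.107, 0.994, -0.002], [0.006, -0.002, -1.0]]
contact_force: [-0.5, 1.0, -0.8]
finger_gap: 0.711
```

>>> step_arm --grip '[30,30,30,30,30]' --pt "0 0 0" --pt "0 0 0" --pt "0 0 0" --pt "0 0 0" --pt "0 0 0" --roll '[0,0,0,0,0]' --newtons 15

```text
time: 3.12
eef_pos: [0.4766, 0.0024, 0.1263]
tcp_rot: [[-0.994, -0.107, -0.005], [-0.107, 0.994, -0.002], [0.005, -0.002, -1.0]]
contact_force: [-0.0, -0.2, 4.3]
finger_gap: 0.519
```

```bash
python3 w.py .4765 .002 .32 .571 -.347 .32
```

```text
t 3.12 grasp [0.4764 0.0023 0.0753] jaw [-0.1069  0.9943 -0.0018] gap 45.2 F [-0.0443 -0.2046  4.3117]
[0.4765 0.002  0.32  ] -> [   1.   -1. -245.]
[ 0.571 -0.347  0.32 ] -> [ -55. -358. -244.]
```

>>> step_arm --grip '[30,30,30,30,30]' --pt "0 0 0" --pt "0 0 -15" --pt "0 0 -40" --pt "0 0 -75" --pt "0 0 -110" --roll '[0,0,0,0,0]' --newtons 20

```text
time: 3.53
eef_pos: [0.4762, 0.0024, 0.2368]
tcp_rot: [[-0.994, -0.107, -0.007], [-0.107, 0.994, -0.003], [0.008, -0.003, -1.0]]
contact_force: [0.8, -0.5, -1.8]
finger_gap: 0.522
```

>>> step_arm --grip '[30,30,30,30,30]' --pt "0 0 -35" --pt "0 0 -70" --pt "0 -5 -100" --pt "0 -20 -125" --pt "-3 -50 -132" --roll '[0,0,0,0,0]'

```text
time: 3.95
eef_pos: [0.4862, -0.0441, 0.3724]
tcp_rot: [[-0.994, -0.112, -0.003], [-0.112, 0.994, -0.001], [0.004, -0.001, -1.0]]
contact_force: [1.2, 0.0, -1.6]
finger_gap: 0.521
```

```bash
python3 w.py .50 -.14 .32 .571 -.347 .32
```

```text
t 3.95 grasp [ 0.486  -0.0442  0.3214] jaw [-0.112   0.9937 -0.0008] gap 45.3 F [ 1.1603  0.0006 -1.6156]
[ 0.5  -0.14  0.32] -> [ -3. -97.   1.]
[ 0.571 -0.347  0.32 ] -> [ -51. -310.    1.]
```

>>> step_arm --grip '[30,30,30,30,30]' --pt "-3 -25 0" --pt "-8 -60 0" --pt "-15 -95 0" --pt "-22 -130 0" --pt "-28 -165 0" --roll '[0,0,0,0,0]'

```text
time: 4.37
eef_pos: [0.5327, -0.2061, 0.3721]
tcp_rot: [[-0.994, -0.113, -0.004], [-0.113, 0.994, -0.001], [0.004, -0.001, -1.0]]
contact_force: [0.4, 0.1, -2.2]
finger_gap: 0.521
```

>>> step_arm --grip '[30,30,30,30,30]' --pt "-5 -33 0" --pt "-10 -66 0" --pt "-15 -98 0" --pt "-19 -122 0" --pt "-22 -138 0" --roll '[0,0,0,0,0]'

```text
time: 4.78
eef_pos: [0.5698, -0.3435, 0.3706]
tcp_rot: [[-0.994, -0.111, -0.006], [-0.111, 0.994, -0.001], [0.006, -0.001, -1.0]]
contact_force: [-0.4, 0.2, -2.1]
finger_gap: 0.52
```

```bash
python3 w.py .571 -.347 .32 .571 -.347 .135
```

```text
t 4.78 grasp [ 0.5694 -0.3435  0.3196] jaw [-0.1109  0.9938 -0.0006] gap 45.3 F [-0.4293  0.2366 -2.1091]
[ 0.571 -0.347  0.32 ] -> [-1. -4. -0.]
[ 0.571 -0.347  0.135] -> [ -2.  -3. 185.]
```

>>> step_arm --grip '[30,30,30,30,30]' --pt "-2 -3 25" --pt "-2 -3 60" --pt "-2 -3 95" --pt "-2 -3 125" --pt "-2 -3 150" --roll '[0,0,0,0,0]'

```text
time: 5.2
eef_pos: [0.5704, -0.3456, 0.2172]
tcp_rot: [[-0.994, -0.111, -0.009], [-0.111, 0.994, 0.0], [0.009, 0.001, -1.0]]
contact_force: [0.8, 1.0, -0.7]
finger_gap: 0.522
```

```bash
python3 w.py .571 -.347 .116  .571 -.347 .1113; python3 - <<'E'
from h import *
I=[]
for n in("side","top"):
    p,d=env.grab_frame(n);cv2.imwrite(f"pics/{n}2.png",p)
    u=proj(n,(.571,-.347,.08));x,y=int(u[0]),int(u[1])
    I.append(cv2.resize(p[y-60:y+60,x-60:x+60],(400,400)))
cv2.imwrite("pics/b2.png",np.hstack(I))
E
```

```text
t 5.2 grasp [ 0.5699 -0.3456  0.1662] jaw [-0.111   0.9938  0.0013] gap 45.4 F [ 0.8402  1.0286 -0.7422]
[ 0.571 -0.347  0.116] -> [-1. -2. 50.]
[ 0.571  -0.347   0.1113] -> [-1. -2. 55.]
```

View pics/b2.png

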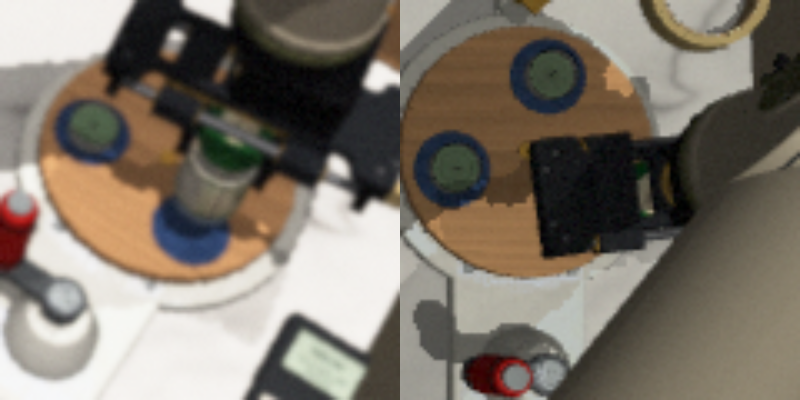

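The side crop shows the held jar just above the blue pad (px 190,235) and centred on it. Lowering.

>>> step_arm --grip '[30,30,30,30,30]' --pt "-1 -2 15" --pt "-1 -2 32" --pt "-1 -2 45" --pt "-1 -2 50" --pt "-1 -2 52" --roll '[0,0,0,0,0]'

```text
time: 5.72
eef_pos: [0.5701, -0.3464, 0.1632]
tcp_rot: [[-0.994, -0.111, -0.014], [-0.111, 0.994, 0.003], [0.014, 0.004, -1.0]]
contact_force: [-0.9, 0.5, -0.9]
finger_gap: 0.523
```

```bash
python3 w.py .571 -.347 .1113
```

```text
t 5.72 grasp [ 0.5693 -0.3462  0.1122] jaw [-0.1111  0.9938  0.0043] gap 45.5 F [-0.8563  0.4875 -0.9009]
[ 0.571  -0.347   0.1113] -> [-2. -1.  1.]
```

>>> step_arm --grip '[30,30]' --pt "-1 -1 1" --pt "-1 -1 2" --roll '[0,0]'

```text
time: 5.88
eef_pos: [0.5717, -0.3477, 0.1623]
tcp_rot: [[-0.994, -0.111, -0.013], [-0.111, 0.994, 0.002], [0.012, 0.003, -1.0]]
contact_force: [-0.5, 0.1, 8.2]
finger_gap: 0.523
```

Contact at 8 N, so the jar is seated. Opening the gripper gently.

>>> step_arm --grip '[52,60,70,80,87]' --pt "0 0 0" --pt "0 0 0" --pt "0 0 0" --pt "0 0 0" --pt "0 0 0" --roll '[0,0,0,0,0]'

```text
time: 6.3
eef_pos: [0.5718, -0.3477, 0.1625]
tcp_rot: [[-0.994, -0.111, -0.012], [-0.111, 0.994, 0.002], [0.012, 0.003, -1.0]]
contact_force: [-0.1, 0.3, 0.3]
finger_gap: 0.812
```

>>> step_arm --grip '[87,87,87,87,87]' --pt "0 0 0" --pt "0 0 0" --pt "0 0 0" --pt "0 0 -8" --pt "0 0 -25" --roll '[0,0,0,0,0]'

```text
time: 6.72
eef_pos: [0.5714, -0.3471, 0.1862]
tcp_rot: [[-0.994, -0.111, -0.015], [-0.111, 0.994, 0.003], [0.015, 0.005, -1.0]]
contact_force: [0.6, 0.7, -0.4]
finger_gap: 0.996
```

>>> step_arm --grip '[87,87,87,87,87]' --pt "0 0 -30" --pt "0 0 -60" --pt "0 0 -90" --pt "0 0 -120" --pt "0 0 -130" --roll '[0,0,0,0,0]'

```text
time: 7.13
eef_pos: [0.5738, -0.3485, 0.3218]
tcp_rot: [[-0.994, -0.111, -0.01], [-0.111, 0.994, 0.0], [0.01, 0.001, -1.0]]
contact_force: [0.3, -0.5, 0.5]
finger_gap: 1.003
```

```bash
python3 w.py .52 -.29 .27  .444 -.2535 .27 .444 -.2535 .15
```

```text
t 7.13 grasp [ 0.5733 -0.3485  0.2708] jaw [-0.111   0.9938  0.0015] gap 87.3 F [ 0.3178 -0.4627  0.5201]
[ 0.52 -0.29  0.27] -> [46. 64.  1.]
[ 0.444  -0.2535  0.27  ] -> [118. 109.   2.]
[ 0.444  -0.2535  0.15  ] -> [117. 109. 122.]
```

>>> step_arm --grip '[87,80,70,65,65]' --pt "25 24 0" --pt "52 49 0" --pt "80 74 0" --pt "107 99 0" --pt "118 109 0" --roll '[0,0,0,0,0]'

```text
time: 7.55
eef_pos: [0.4415, -0.252, 0.3225]
tcp_rot: [[-0.994, -0.111, -0.011], [-0.111, 0.994, 0.003], [0.011, 0.004, -1.0]]
contact_force: [-0.6, -0.7, 0.3]
finger_gap: 0.798
```

```bash
python3 w.py .444 -.2535 .15; python3 - <<'E'
from h import *
I=[]
for n in("side","top"):
    p,d=env.grab_frame(n);cv2.imwrite(f"pics/{n}3.png",p)
    u=proj(n,(.52,-.29,.1));x,y=int(u[0]),int(u[1])
    I.append(cv2.resize(p[y-75:y+75,x-75:x+75],(400,400)))
cv2.imwrite("pics/b3.png",np.hstack(I))
E
```

```text
t 7.55 grasp [ 0.4409 -0.2518  0.2715] jaw [-0.1109  0.9938  0.0042] gap 69.4 F [-0.6087 -0.6738  0.314 ]
[ 0.444  -0.2535  0.15  ] -> [ -4.  -3. 121.]
```

View pics/b3.png

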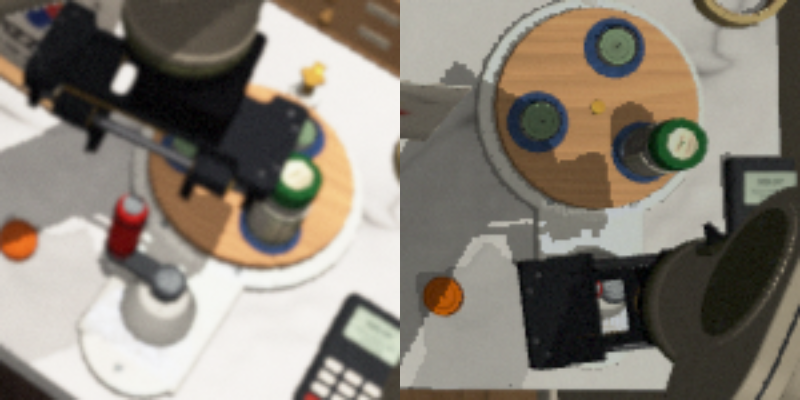

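The jar stands upright on its pad (top crop px 680,145 for the lid). The sleeve is visible between the fingers (610,290). I'll check the jar offset numerically from the saved frames.

```bash
python3 - <<'E'
from h import *
T=cv2.imread("pics/top3.png");S=cv2.imread("pics/side3.png")
for q in blobs(T,(55,80,20),(85,255,255),(430,180,540,300)):print("lid",q,plane("top",*q[:2],.142))
u=proj("side",(.571,-.347,.142));x,y=map(int,u)
for q in blobs(S,(55,80,20),(85,255,255),(x-30,y-30,x+30,y+30)):print("side",q)
print(u,proj("top",(.571,-.347,.142)))
u=proj("side",(.52,-.29,.1));x,y=int(u[0]),int(u[1]);print("lid side",plane("side",x-75+300*.375,y-75+177*.375,.142))
# washer now
print("washer side",plane("side",x-75+134*.375,y-75+204*.375,.181))
E
```

```text
lid (493.64241398759157, 238.99041173152844, 295.5, (483, 230, 22, 19)) [ 0.5698 -0.3431  0.142 ]
side (457.3333333333333, 306.82716049382714, 81.0, (450, 298, 18, 14))
[459.1379 298.5862] [495.2917 238.4775]
lid side [ 0.5687 -0.3516  0.142 ]
washer side [ 0.4428 -0.2547  0.181 ]
```

The jar is within about 4 mm of the pad centre, so I'll descend over the sleeve.

>>> step_arm --grip '[65,65,65,65,65]' --pt "-3 -2 25" --pt "-3 -2 55" --pt "-3 -2 85" --pt "-3 -2 110" --pt "-3 -2 120" --roll '[0,0,0,0,0]'

```text
time: 8.07
eef_pos: [0.4442, -0.2531, 0.2007]
tcp_rot: [[-0.994, -0.112, -0.012], [-0.112, 0.994, 0.004], [0.012, 0.005, -1.0]]
contact_force: [-0.2, 0.3, -0.5]
finger_gap: 0.748
```

```bash
python3 w.py .444 -.2535 .15; python3 - <<'E'
from h import *
I=[]
for n in("side","top"):
    p,d=env.grab_frame(n)
    u=proj(n,(.45,-.26,.15));x,y=int(u[0]),int(u[1])
    I.append(cv2.resize(p[y-50:y+50,x-50:x+50],(400,400),interpolation=cv2.INTER_CUBIC))
cv2.imwrite("pics/b4.png",np.hstack(I))
E
```

```text
t 8.07 grasp [ 0.4435 -0.2529  0.1497] jaw [-0.1117  0.9937  0.0055] gap 65.1 F [-0.2148  0.3275 -0.5196]
[ 0.444  -0.2535  0.15  ] -> [-0. -1. -0.]
```

View pics/b4.png

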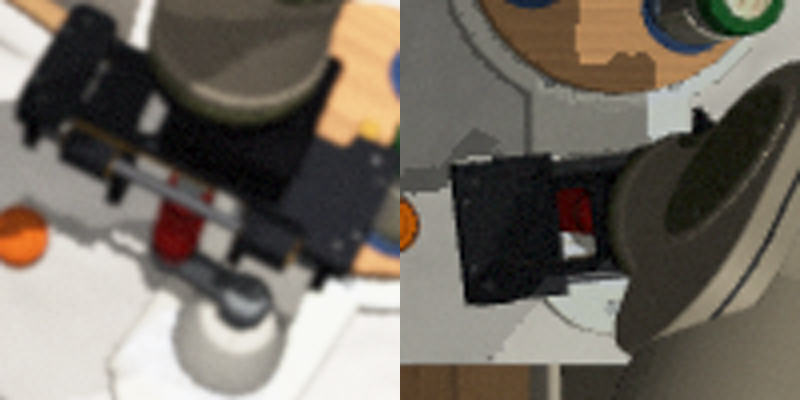

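The red sleeve sits between the fingers (side crop 175,220). Closing.

>>> step_arm --grip '[20,15,15,15,15]' --pt "0 0 0" --pt "0 0 0" --pt "0 0 0" --pt "0 0 0" --pt "0 0 0" --roll '[0,0,0,0,0]' --newtons 20

```text
time: 8.58
eef_pos: [0.445, -0.2536, 0.2032]
tcp_rot: [[-0.994, -0.112, -0.01], [-0.112, 0.994, 0.003], [0.01, 0.005, -1.0]]
contact_force: [0.2, 0.9, -0.2]
finger_gap: 0.455
```

>>> step_arm --grip '[15,15,15,15,15]' --pt "0 0 0" --pt "0 0 0" --pt "0 0 0" --pt "0 0 0" --pt "0 0 0" --roll '[0,0,0,0,0]' --newtons 20

```text
time: 9.0
eef_pos: [0.4452, -0.2543, 0.2036]
tcp_rot: [[-0.994, -0.111, -0.009], [-0.111, 0.994, 0.002], [0.009, 0.003, -1.0]]
contact_force: [0.7, -5.8, 1.5]
finger_gap: 0.318
```

```bash
python3 w.py .444 -.2535 .15
cat > crank.py <<'E'
# usage: crank.py step_deg [ndeg...]: next rows along the circle
import sys
from h import *
ax=np.array([.4435,-.304]);r=.050
s=env.get_state();R=s["tcp_rot"];p=s["eef_pos"];g=p+R[:,2]*env.grip_point_offset
v=g[:2]-ax;a=np.arctan2(v[1],v[0])
print("t",round(s["time"],2),"angle",round(np.degrees(a),1),"r",round(np.hypot(*v)*1e3,1),"z",round(g[2],4),"gap",round(s["finger_gap"]*87,1),"F",s["contact_force"])
rows=[]
for d in map(float,sys.argv[1:]):
    b=a+np.radians(d);q=np.array([ax[0]+r*np.cos(b),ax[1]+r*np.sin(b),.15]);rows.append([int(round(x)) for x in R.T@(q-g)*1000])
print(rows)
E
python3 crank.py 4 11 18 26 34
```

```text
t 9.0 grasp [ 0.4447 -0.2542  0.1526] jaw [-0.1112  0.9938  0.0034] gap 27.6 F [ 0.7017 -5.8039  1.5365]
[ 0.444  -0.2535  0.15  ] -> [1. 1. 3.]
t 9.0 angle 88.6 r 49.8 z 0.1526 gap 27.6 F [ 0.7017 -5.8039  1.5365]
[[3, 1, 3], [10, 1, 3], [16, 0, 3], [22, -2, 3], [29, -5, 3]]
```

>>> step_arm --grip '[15,15,15,15,15]' --pt "3 0 1" --pt "9 0 1" --pt "15 0 1" --pt "22 -2 1" --pt "29 -5 1" --roll '[0,0,0,0,0]'

```text
time: 9.42
eef_pos: [0.4177, -0.2621, 0.2035]
tcp_rot: [[-0.994, -0.112, -0.007], [-0.112, 0.994, 0.003], [0.007, 0.004, -1.0]]
contact_force: [3.1, -2.4, 5.0]
finger_gap: 0.317
```

```bash
python3 crank.py 7 15 23 31 39
```

```text
t 9.42 angle 121.9 r 49.5 z 0.1525 gap 27.6 F [ 3.0959 -2.3693  4.9974]
[[6, -3, 3], [11, -7, 3], [16, -12, 3], [20, -17, 3], [24, -23, 3]]
```

>>> step_arm --grip '[15,15,15,15,15]' --pt "6 -3 0" --pt "11 -7 0" --pt "16 -12 0" --pt "20 -17 0" --pt "24 -23 0" --roll '[0,0,0,0,0]'

```text
time: 9.83
eef_pos: [0.397, -0.2874, 0.2037]
tcp_rot: [[-0.994, -0.113, -0.005], [-0.113, 0.994, 0.003], [0.005, 0.004, -1.0]]
contact_force: [9.3, -0.9, -3.8]
finger_gap: 0.316
```

```bash
python3 crank.py 9 18 27 36 45
```

```text
t 9.83 angle 160.2 r 49.7 z 0.1527 gap 27.5 F [ 9.3    -0.9014 -3.7551]
[[3, -7, 3], [5, -15, 3], [5, -23, 3], [5, -30, 3], [3, -38, 3]]
```

>>> step_arm --grip '[15,15,15,15,15]' --pt "3 -7 0" --pt "5 -15 0" --pt "5 -23 0" --pt "5 -30 0" --pt "3 -38 0" --roll '[0,0,0,0,0]'

```text
time: 10.25
eef_pos: [0.3985, -0.3252, 0.2035]
tcp_rot: [[-0.993, -0.114, -0.005], [-0.114, 0.993, 0.005], [0.005, 0.005, -1.0]]
contact_force: [3.1, 3.4, 5.6]
finger_gap: 0.315
```

```bash
python3 crank.py 9 18 27 36 45
```

```text
t 10.25 angle -155.2 r 49.8 z 0.1525 gap 27.4 F [3.1365 3.373  5.5882]
[[-3, -7, 2], [-7, -14, 2], [-12, -20, 2], [-18, -25, 2], [-25, -29, 2]]
```

>>> step_arm --grip '[15,15,15,15,15]' --pt "-3 -7 0" --pt "-7 -14 0" --pt "-12 -20 0" --pt "-18 -25 0" --pt "-25 -29 0" --roll '[0,0,0,0,0]'

```text
time: 10.67
eef_pos: [0.4268, -0.3516, 0.2035]
tcp_rot: [[-0.994, -0.114, -0.006], [-0.114, 0.994, 0.006], [0.005, 0.006, -1.0]]
contact_force: [-1.3, 3.1, 10.6]
finger_gap: 0.315
```

```bash
python3 crank.py 9 18 27 36 45
```

```text
t 10.67 angle -109.8 r 50.3 z 0.1525 gap 27.4 F [-1.2544  3.0761 10.5896]
[[-7, -3, 2], [-15, -4, 2], [-23, -5, 2], [-31, -4, 2], [-38, -2, 2]]
```

>>> step_arm --grip '[15,15,15,15,15]' --pt "-7 -3 -1" --pt "-15 -4 -1" --pt "-23 -5 -1" --pt "-31 -4 -1" --pt "-38 -2 -1" --roll '[0,0,0,0,0]'

```text
time: 11.08
eef_pos: [0.4651, -0.3499, 0.2038]
tcp_rot: [[-0.994, -0.113, -0.007], [-0.113, 0.994, 0.004], [0.006, 0.005, -1.0]]
contact_force: [0.0, -6.6, -7.7]
finger_gap: 0.316
```

```bash
python3 crank.py 9 18 27 36 45;python3 - <<'E'
from h import *
I=[]
for n in("side","top"):
    p,d=env.grab_frame(n)
    u=proj(n,(.55,-.29,.1));x,y=int(u[0]),int(u[1])
    I.append(cv2.resize(p[y-80:y+80,x-80:x+80],(400,400),interpolation=cv2.INTER_CUBIC))
cv2.imwrite("pics/b5.png",np.hstack(I))
E
```

```text
t 11.08 angle -65.1 r 50.4 z 0.1528 gap 27.5 F [ 0.0493 -6.5859 -7.729 ]
[[-7, 3, 3], [-14, 8, 3], [-20, 13, 3], [-25, 19, 3], [-29, 25, 3]]
```

View pics/b5.png

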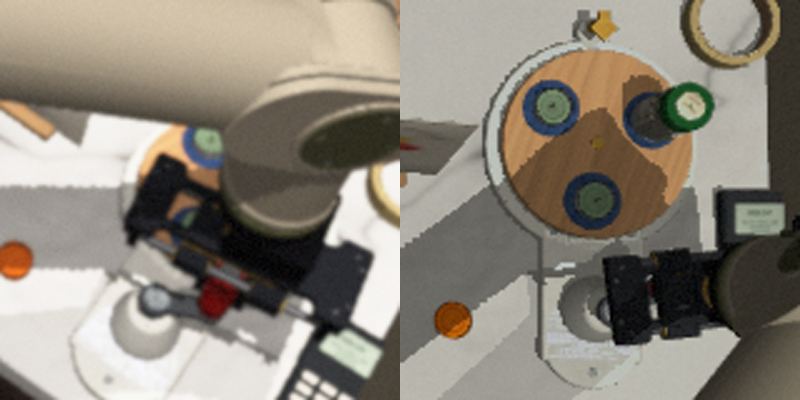

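The turntable follows: the jar (top crop 685,105) is upright on its pad, and the sleeve is still gripped (side crop 215,295).

>>> step_arm --grip '[15,15,15,15,15]' --pt "-7 3 0" --pt "-14 8 0" --pt "-20 13 0" --pt "-25 19 0" --pt "-29 25 0" --roll '[0,0,0,0,0]'

```text
time: 11.6
eef_pos: [0.4924, -0.3198, 0.2037]
tcp_rot: [[-0.993, -0.115, -0.007], [-0.115, 0.993, 0.005], [0.006, 0.005, -1.0]]
contact_force: [-9.0, -0.1, 1.8]
finger_gap: 0.313
```

```bash
python3 crank.py 9 18 27 36 45
```

```text
t 11.6 angle -17.8 r 51.0 z 0.1527 gap 27.3 F [-9.0452 -0.0533  1.7884]
[[-2, 8, 3], [-3, 15, 3], [-4, 23, 3], [-3, 31, 3], [0, 39, 3]]
```

>>> step_arm --grip '[15,15,15,15,15]' --pt "-2 8 0" --pt "-3 15 0" --pt "-4 23 0" --pt "-3 31 0" --pt "0 39 0" --roll '[0,0,0,0,0]'

```text
time: 12.02
eef_pos: [0.488, -0.2801, 0.2037]
tcp_rot: [[-0.993, -0.116, -0.006], [-0.116, 0.993, 0.004], [0.006, 0.005, -1.0]]
contact_force: [-0.4, -2.9, -5.5]
finger_gap: 0.314
```

```bash
python3 crank.py 9 18 27 36 45
```

```text
t 12.02 angle 28.6 r 50.3 z 0.1527 gap 27.3 F [-0.4436 -2.8508 -5.4606]
[[4, 7, 3], [8, 13, 3], [14, 19, 3], [20, 24, 3], [27, 27, 3]]
```

>>> step_arm --grip '[15,15,15,15,15]' --pt "4 7 0" --pt "8 13 0" --pt "14 19 0" --pt "20 24 0" --pt "27 27 0" --roll '[0,0,0,0,0]'

```text
time: 12.43
eef_pos: [0.4571, -0.2561, 0.2038]
tcp_rot: [[-0.993, -0.116, -0.007], [-0.116, 0.993, 0.004], [0.006, 0.005, -1.0]]
contact_force: [1.0, -4.1, -9.0]
finger_gap: 0.317
```

```bash
python3 crank.py 8 16 24 31 37 45
```

```text
t 12.43 angle 74.6 r 49.9 z 0.1528 gap 27.6 F [ 1.023  -4.0954 -8.9924]
[[7, 2, 3], [13, 3, 3], [20, 4, 3], [27, 3, 3], [32, 2, 3], [38, 0, 3]]
```

>>> step_arm --grip '[15,15,15,15,15]' --pt "7 2 0" --pt "13 3 0" --pt "20 4 0" --pt "27 3 0" --pt "32 2 0" --roll '[0,0,0,0,0]'

```text
time: 12.85
eef_pos: [0.4244, -0.2583, 0.2039]
tcp_rot: [[-0.993, -0.115, -0.005], [-0.115, 0.993, 0.004], [0.005, 0.004, -1.0]]
contact_force: [5.9, -8.3, -16.1]
finger_gap: 0.311
```

```bash
python3 crank.py 5 9 12 14 15 20
```

```text
t 12.85 angle 112.9 r 49.8 z 0.1529 gap 27.1 F [  5.9244  -8.2515 -16.0647]
[[4, -1, 3], [7, -3, 3], [10, -4, 3], [11, -5, 3], [12, -5, 3], [16, -7, 3]]
```

>>> step_arm --grip '[15,15,15,15,15]' --pt "4 -1 1" --pt "7 -3 1" --pt "9 -4 1" --pt "10 -5 1" --pt "10 -5 1" --roll '[0,0,0,0,0]'

```text
time: 13.27
eef_pos: [0.4152, -0.264, 0.2035]
tcp_rot: [[-0.993, -0.115, -0.005], [-0.115, 0.993, 0.005], [0.004, 0.006, -1.0]]
contact_force: [-2.0, 1.8, 8.7]
finger_gap: 0.312
```

```bash
python3 crank.py 4 8 10; cat > look.py <<'E'
from h import *
import sys
k=sys.argv[1]
for n in("side","top"):
    p,d=env.grab_frame(n);cv2.imwrite(f"pics/{n}{k}.png",p)
T=cv2.imread(f"pics/top{k}.png");S=cv2.imread(f"pics/side{k}.png")
ax=np.array([.613,-.305])
for q in blobs(T,(55,80,20),(85,255,255),(430,160,540,300)):
    P=plane("top",*q[:2],.142);print("lid",q[:3],P,"ang",np.degrees(np.arctan2(*(P[:2]-ax)[::-1])))
u=proj("top",(.613,-.305,.05));x,y=map(int,u)
a=cv2.resize(T[y-65:y+65,x-65:x+65],(400,400),interpolation=cv2.INTER_CUBIC);print("top crop origin",x-65,y-65,"scale",130/400)
u=proj("side",(.613,-.305,.05));x,y=map(int,u)
b=cv2.resize(S[y-65:y+65,x-65:x+65],(400,400),interpolation=cv2.INTER_CUBIC);print("side crop origin",x-65,y-65)
cv2.imwrite(f"pics/b{k}.png",np.hstack([b,a]))
# green candle tops + all blobs with soft green
for q in blobs(T,(35,25,50),(90,130,200),(430,160,540,300),60):print("soft",[round(v,1) for v in q[:3]],q[3],plane("top",*q[:2],.052))
E
python3 look.py 6
```

```text
t 13.27 angle 125.3 r 49.3 z 0.1525 gap 27.1 F [-1.989   1.7891  8.6905]
[[3, -1, 3], [6, -3, 3], [8, -4, 3]]
lid (477.066783831283, 195.00820152314, 284.5) [ 0.673  -0.3061  0.142 ] ang -1.0744958129145994
top crop origin 400 159 scale 0.325
side crop origin 378 229
soft [528.4, 255.0, 216.5] (519, 249, 20, 14) [ 0.5377 -0.462   0.052 ]
soft [484.9, 237.5, 142.0] (478, 231, 15, 14) [ 0.5811 -0.3534  0.052 ]
soft [443.7, 234.5, 138.0] (437, 228, 14, 14) [ 0.5878 -0.2496  0.052 ]
```

View pics/b6.png

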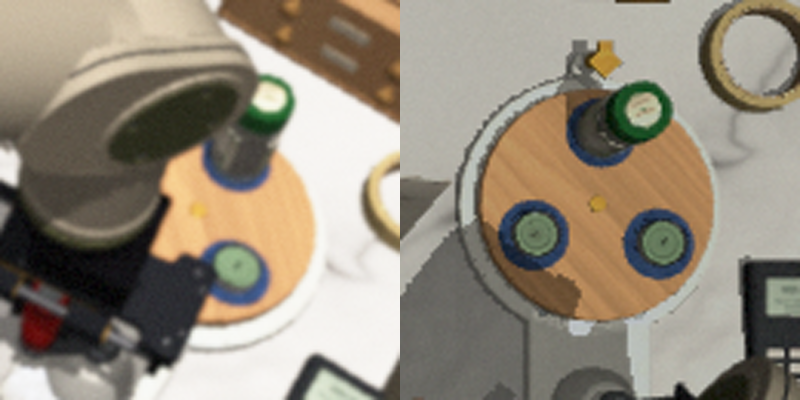

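```bash
cat > pads.py <<'E'
from h import *
import sys
def pads(I,n):
    h=cv2.cvtColor(I,cv2.COLOR_BGR2HSV);m=cv2.inRange(h,(100,110,30),(125,255,200))
    x0,y0,x1,y1=(425,185,505,265) if n=="top" else (400,262,486,340)
    k=np.zeros_like(m);k[y0:y1,x0:x1]=m[y0:y1,x0:x1]
    k=cv2.morphologyEx(k,cv2.MORPH_CLOSE,np.ones((3,3),np.uint8))
    out=[]
    for c in cv2.findContours(k,cv2.RETR_EXTERNAL,cv2.CHAIN_APPROX_NONE)[0]:
        if cv2.contourArea(c)<80: continue
        H=cv2.convexHull(c);M=cv2.moments(H);out.append((M['m10']/M['m00'],M['m01']/M['m00'],cv2.contourArea(H)))
    return out
# axis from initial 3 pads
for k in sys.argv[1:]:
  for n in("top","side"):
    I=cv2.imread(f"pics/{n}{k}.png")
    L=[plane(n,a,b,.036)[:2] for a,b,c in pads(I,n)];A=[round(c) for a,b,c in pads(I,n)]
    if k=="0": ax=np.mean(L,0);
    ax=np.array([.6125,-.305]) if k!="0" else ax
    print(k,n,"axis",ax)
    for l,a in zip(L,A):
        v=l-ax;print("  pad",l,a,"r",round(np.hypot(*v)*1e3,1),"ang",round(np.degrees(np.arctan2(v[1],v[0])),2))
E
python3 pads.py 0 6
```

```text
0 top axis [ 0.6146 -0.3049]
  pad [ 0.5716 -0.3468] 349 r 60.1 ang -135.74
  pad [ 0.5998 -0.2467] 343 r 60.0 ang 104.24
  pad [ 0.6724 -0.3212] 344 r 60.0 ang -15.73
0 side axis [ 0.5702 -0.3475]
  pad [ 0.5702 -0.3475] 286 r 0.0 ang 0.0
6 top axis [ 0.6125 -0.305 ]
  pad [ 0.5814 -0.3549] 344 r 58.8 ang -121.98
  pad [ 0.5877 -0.2511] 342 r 59.3 ang 114.7
6 side axis [ 0.6125 -0.305 ]
```

The pad angles (same camera, same axis fit) put the turntable at 132.2–132.3°. That leaves about 2.7° of table, or roughly 8° of crank.

>>> step_arm --grip '[15,15,15,15,15]' --pt "2 -1 0" --pt "4 -2 0" --pt "6 -4 0" --pt "7 -4 0" --pt "7 -4 0" --roll '[0,0,0,0,0]'

```text
time: 13.78
eef_pos: [0.4087, -0.2693, 0.2036]
tcp_rot: [[-0.993, -0.115, -0.005], [-0.115, 0.993, 0.004], [0.004, 0.005, -1.0]]
contact_force: [0.9, -3.0, -0.8]
finger_gap: 0.312
```

```bash
python3 crank.py 4; python3 look.py 7; sed -i 's/.6125,-.305/.6146,-.3049/' pads.py; python3 pads.py 7
```

```text
t 13.78 angle 135.1 r 49.5 z 0.1526 gap 27.1 F [ 0.8513 -3.0169 -0.7989]
[[3, -2, 3]]
lid (475.6929039952295, 194.8443649373882, 279.5) [ 0.6734 -0.3029  0.142 ] ang 1.9811987971419602
top crop origin 400 159 scale 0.325
side crop origin 378 229
soft [528.4, 254.9, 219.0] (518, 249, 21, 13) [ 0.5378 -0.4621  0.052 ]
soft [485.5, 236.4, 144.5] (478, 230, 15, 14) [ 0.5838 -0.3551  0.052 ]
soft [444.3, 235.7, 142.5] (437, 229, 15, 14) [ 0.5848 -0.2511  0.052 ]
7 top axis [ 0.6146 -0.3049]
  pad [ 0.5841 -0.3567] 338 r 60.1 ang -120.47
  pad [ 0.5849 -0.2529] 344 r 59.9 ang 119.72
7 side axis [ 0.6146 -0.3049]
```

The turntable reads 135.3–135.45°, which is on target. Settle briefly, release, and lift straight up.

>>> step_arm --grip '[15,15,32,45,60]' --pt "0 0 0" --pt "0 0 0" --pt "0 0 0" --pt "0 0 0" --pt "0 0 0" --roll '[0,0,0,0,0]'

```text
time: 14.3
eef_pos: [0.4083, -0.269, 0.2033]
tcp_rot: [[-0.993, -0.115, -0.006], [-0.115, 0.993, 0.005], [0.006, 0.006, -1.0]]
contact_force: [-0.5, 0.4, -0.0]
finger_gap: 0.441
```

>>> step_arm --grip '[60,60,60,60,60]' --pt "0 0 0" --pt "0 0 0" --pt "0 0 0" --pt "0 0 -10" --pt "0 0 -25" --roll '[0,0,0,0,0]'

```text
time: 14.72
eef_pos: [0.4078, -0.2688, 0.2282]
tcp_rot: [[-0.993, -0.115, -0.009], [-0.115, 0.993, 0.005], [0.008, 0.006, -1.0]]
contact_force: [0.9, -0.0, 0.6]
finger_gap: 0.684
```

>>> step_arm --grip '[60,60,60,60,60]' --pt "0 0 -25" --pt "0 0 -50" --pt "0 0 -80" --pt "0 0 -100" --pt "0 0 -110" --roll '[0,0,0,0,0]'

```text
time: 15.13
eef_pos: [0.4092, -0.2701, 0.3414]
tcp_rot: [[-0.993, -0.114, -0.005], [-0.114, 0.993, 0.004], [0.004, 0.005, -1.0]]
contact_force: [-0.6, 0.6, -0.8]
finger_gap: 0.685
```

>>> step_arm --grip '[60,60,60,60,60]' --pt "0 0 0" --pt "0 0 0" --pt "0 0 0" --pt "0 0 0" --pt "0 0 0" --roll '[0,0,0,0,0]'

```text
time: 15.55
eef_pos: [0.4088, -0.2699, 0.3404]
tcp_rot: [[-0.993, -0.114, -0.007], [-0.114, 0.993, 0.005], [0.006, 0.005, -1.0]]
contact_force: [0.7, 1.4, 0.8]
finger_gap: 0.69
```

```bash
python3 w.py; python3 look.py 8; python3 pads.py 8
```

```text
t 15.55 grasp [ 0.4085 -0.2697  0.2894] jaw [-0.114   0.9935  0.0053] gap 60.1 F [0.6641 1.418  0.7885]
lid (475.54997111496243, 194.93471981513576, 288.5) [ 0.6732 -0.3026  0.142 ] ang 2.3099858672947766
top crop origin 400 159 scale 0.325
side crop origin 378 229
soft [528.5, 254.9, 218.0] (518, 249, 21, 13) [ 0.5379 -0.4622  0.052 ]
soft [485.5, 236.4, 142.5] (479, 230, 14, 14) [ 0.5839 -0.3551  0.052 ]
soft [444.5, 235.5, 136.0] (437, 229, 15, 14) [ 0.5852 -0.2516  0.052 ]
8 top axis [ 0.6146 -0.3049]
  pad [ 0.5841 -0.3567] 338 r 60.1 ang -120.47
  pad [ 0.5847 -0.2531] 348 r 59.9 ang 120.0
8 side axis [ 0.6146 -0.3049]
```

View pics/side8.png

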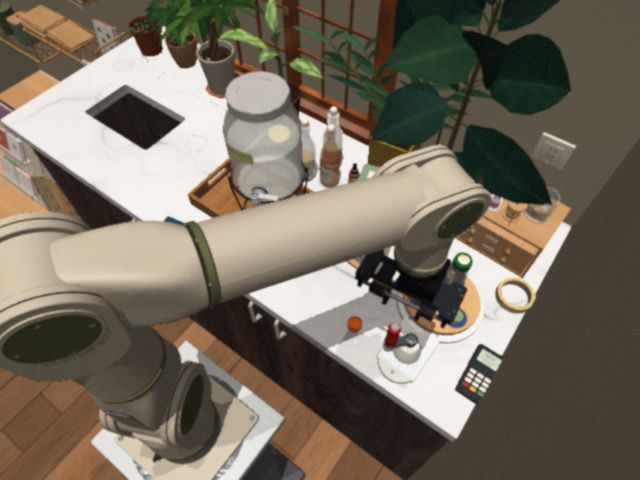

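View pics/b8.png

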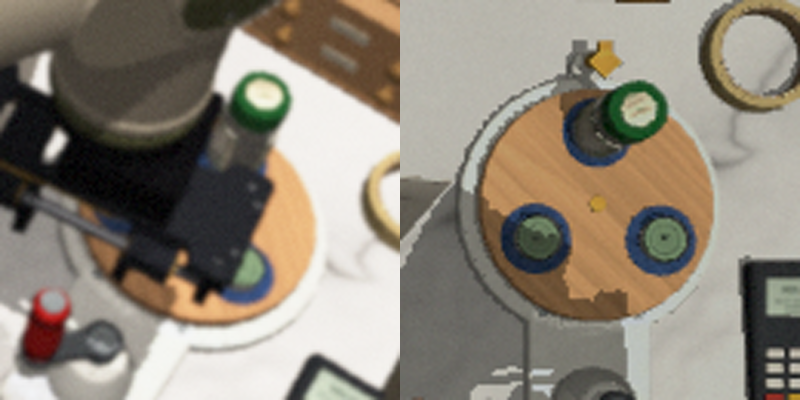

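The gripper is clear above the sleeve (side crop 48,325). The jar stands upright at the brass pointer (top crop 635,110 for the lid, pointer at 605,58), and both candles are on their pads. Handing in.

```bash
python3 -c "
from workcell import env
print(env.close_job())"
```

```text
the job is handed in; nothing more can be done
None
```

The jar with the green lid now stands upright on the blue pad at the brass pointer, and I handed the job in at about 15.7 s. No verdict was reported.

**What I did:** I set the jar on the empty pad and let go. I then gripped the red sleeve, cranked about 405° counter-clockwise without releasing it, let go there and lifted straight up clear of everything.

**Last checks:**
- **Turntable:** after release it read about 135.3° to 135.7° against the 135° target, which puts the pad within about 1 mm of the pointer spot.
- **Jar:** it looked upright. The lid sat about 3 mm from the pad's centre in the final top view. Right after placing, the two cameras put it up to about 5 mm off and differed by 8 mm in y, still inside the 18 mm limit.
- **Candles:** both were on their pads.
- **Bell and stapler:** I never moved the gripper near table height by them, but the arm hid them in the last side view, so I did not re-measure them.
- **Side camera:** its pad detection found nothing in the last frames because the arm blocked the view, so the final angle comes from the top camera alone.

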